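Shut the chip drawer and hold the hopper gate open at the pointer

TASK

The chip collector on the bench is to be emptied into its drawer: first push the open drawer fully home, until it snaps past its catch and seats, and keep the sprung gate on top shut until then. Then pull the gate out towards the drawer side by its wooden post until the front edge of the steel gate plate is level with the tip of the pointer beside it, and finish while still holding it there, because the spring closes it if you let go. Leave the pointer where it is set, and do not knock over or shove the things lying about.

Things in the scene. Friction and masses are not known exactly. Their poses are not given: they have to be found in the camera images.
- cabinet: Chip collector: low plywood cabinet fixed to the bench, 300 deep (x), 280 wide (y), 120 mm high. Origin: centre of its underside on the bench, z up; front = its -x side, roughly facing the robot (yaw within 0.3 rad). A grey sheet-metal hopper (x +45 to +150, 200 wide, top at z 178 mm) stands on its rear half; before it two rails 10 mm high at y = -37 and +37 guide the gate plate.
- drawer (a joint): The drawer's opening in m along the cabinet's -x: 0 = fully home, 0.12 = fully out. Starts 0.035 to 0.075 open; stays where it is left. About 1.5 N of friction; between 0.015 and 0.006 it must be pushed over a sprung catch (about 10 N at most), which then draws it home to 0 and keeps it there.
- drawer_face (a point): Point on the outer face of the drawer's wooden front (272 wide, 96 high, z = 12 to 108 mm, facing the cabinet's -x), at mid-width and z = 82 mm; axes as the cabinet's. Below it a steel bar handle 100 mm wide stands 25 mm off the face at z = 31 to 41 mm. When the drawer is home the face is 16 mm in front of the cabinet's front edge.
- gate_slide (a joint): How far the gate is pulled out, in m along the cabinet's -x: 0 = shut (start), 0.100 = end stop. A return spring pulls it shut: about 6 N at 0 and 120 N per m more as it opens (12 to 15 N at the pointer).
- gate: The gate: steel plate with an upright square wooden post, its handle: 22 x 22 mm in plan with sides along the cabinet's x and y, 55 mm tall. Origin: centre of the post's foot (z = 127 mm, on the cabinet's y = 0 line, 28 mm in front of its middle when shut). Free all round above z = 140 mm; the hopper is 62 mm behind it when shut.
- post_top (a point): Centre of the top of the gate post (z = 182 mm).
- gate_edge (a point): Middle of the front (-x) edge of the steel gate plate, on its upper face (plate 60 mm wide, 6 mm thick, upper face at z = 127 mm). 22 mm in front of the post's centre; moves with the gate. Axes as the cabinet's.
- pointer_tip (a point): Tip of a dark steel pointer on the cabinet's -y side of the gate: block 24 x 22 mm, 18 mm high with its brass screw, with a tapered nose over the rail. Clamped anew each time, 40 to 75 mm in front of the shut gate's edge. Tip at z = 132 mm, 30 mm to -y of the gate's middle line. The gate is at the mark when gate_edge and this tip agree along the cabinet's x.
- tin: Bystander: small steel screw tin, 42 mm across and 55 mm high, standing on the cabinet's top on its +y side. Origin at the centre of its underside.
- glue: Bystander: white glue bottle, 60 mm across and 170 mm high, standing on the bench beside the cabinet's +y side. Origin at the centre of its underside.
- offcut: Bystander: loose wood offcut 120 x 45 x 35 mm on the bench beside the cabinet's -y side. Origin at the centre of its underside, long side along its x.

How it is judged:
By the outcome, as a careful person would: the job done as asked, in the order asked, and still so for the second after the job is handed in, while the arm keeps its last pose, push and grip.
It also fails if it takes over 48 s, if anything falls off the work surface, if the arm or the gripper's body presses on something with over 40 N, if the wrist force passes 120 N, or if a joint passes its speed limit or range.

ROBOT

A 6-joint arm with a two-finger parallel gripper is mounted at the origin on the work surface. World frame = base frame: x ahead of the robot, y to its left, z up, the work surface at z = 0. Lengths are in mm, angles in rad, forces in N, time in s.
With the tool pointing down it reaches from about 350 to 975 mm from the base axis. Payload 7.1 kg.
Tool frame: the origin (TCP) lies between the finger pads; the fingertips stand 25 mm ahead of it and the grasp point (between the pads) lies 6 mm ahead of it; z points along the fingers, y is the line along which they close (so a half turn about z gives the same grasp; the last joint's range is limited). The gripper opens to 88 mm and grips with 3 to 60 N. Pads are 20 mm wide; open, the fingers measure 115 mm over their backs; the gripper's body (75 mm by 178 mm) begins 61 mm behind the grasp point.
Start: joints at [1.138, 0.423, 1.63, -0, 1.089, -0.019], TCP at [251.275, 572.246, 247.675] pointing down, gripper open.
Joint ranges: [-3, 3], [-0.9, 2.11], [0.09, 2.58], [-1.31, 4.45], [0.11, 2.69], [-2.54, 2.54]. Speed limits (rad/s): [2.39, 2.39, 3.01, 3.14, 3.14, 3.14].

INTERFACE

Orientations are given as a rotation vector (axis times angle).
In Python, from workcell import bot, get_image gives the robot as it stands.
- The arm moves only by the tool servo_tool, never from a script. Its argument "series" is one flat list of numbers, 5 for each row, row after row: the shift along the world's x, y, z in units of 0.5 m (1.0 is 0.5 m), then the turn about the world's z in units of 120 degrees (1.0 is 120 degrees), then the opening, from -1 (shut) to 1 (fully open). A call has 1 to 20 rows; each row shifts and turns the commanded pose from where the row before left it; what a row does not reach is not made up. A row lasts 1/12 s, in which the tool goes at most 41.7 mm and 7.16 degrees, less where a joint would pass 70% of its speed; a pose out of reach is approached as far as the arm can. A call with a number of a shift or a turn outside -1 to 1 is refused whole. A call with a gripper value outside its range is refused whole. The fingers move at their own pace and stop on an object; the grip force is fixed at half the most. Time passes only in rows, so rows that do not move let the fingers close. It gives the time, the measured TCP pose, the force, the opening and the grip force at its end, in the units of the state.
- bot.get_obs(): the state, without advancing time (a new reading comes with each control period).
- get_image(name): name is "scene" or "top" or "wrist"; returns a dict with "color" (480x640x3 uint8, red, green, blue), "depth" (480x640 float32, mm along the optical axis (not along the pixel's ray), 0 where there is no reading), "mtx" (3x3 intrinsics, pixels), "view" (4x4, takes a point from world to camera coordinates); the wrist camera has in their place "hand_eye" (4x4, takes a point from camera to tool coordinates, whose origin is the TCP and whose axes are the flange's). Camera axes: x right, y down, z forward; pixel columns grow to the right and rows downward; lengths in mm; the calibration is good to about 2 mm. A picture is of the moment at which its call begins: read the wrist's pose just before it.
- bot.hand_in(): hands the job in; it is judged then, once.
The state is a dict: "time_s": time; "qpos": joint angles; "qvel": joint speeds; "tau": joint torques, N m; "ee_pos": TCP position; "orientation": TCP orientation; "wrist_force": force on the tool from outside, world axes, zero at the start; "moment": the same for the moment, N m; "width": opening from 0.0 (shut) to 1.0 (fully open); "gripper_force": force on a finger pad.
Only numpy, scipy, OpenCV 4.12 (cv2) and the standard library are available. Lean on these libraries where they do the work, as an engineer would, in place of code of your own. Each camera call takes 0.05 s, during which the arm holds its last target. There are 200 camera calls.

## Working session

There is one attempt and no reset: what is moved stays moved. The work goes in short steps, Python scripts to look and compute and a tool call to move; the robot and the scene stay as the last step left them, time stands still between calls to the robot, and variables do not carry over. Pictures are saved under pics/ and viewed, at most 10 in all, crops included, and the job is handed in when it is done.

Besides the shell and the picture viewer there is one more tool, called as name(argument=value, ...), one argument or row to a line, values as JSON. servo_tool: Moves the arm, as the interface text tells. Shifts and turns lie within -1 to 1; 1 stands for 0.5 m of shift or 120 degrees of turn. Its arguments: {"type":"object","properties":{"series":{"type":"array"}},"required":["series"]}

```bash
mkdir -p pics; ls; python3 - <<'E'
from workcell import bot,get_image
import cv2,numpy as np
o=bot.get_obs();print({k:np.round(v,3) for k,v in o.items()})
for n in("scene","top"):
    d=get_image(n);np.savez(f"{n}0.npz",**d);cv2.imwrite(f"pics/{n}0.png",d["color"][...,::-1]);print(n,d["mtx"],d["view"])
E
```

```text
pics
{'time_s': np.float64(0.0), 'qpos': array([ 1.138,  0.424,  1.631, -0.   ,  1.089, -0.019]), 'qvel': array([ 0.   ,  0.   ,  0.002, -0.001,  0.   , -0.   ]), 'tau': array([-1.0000e-03, -5.4464e+01, -2.7367e+01,  6.4000e-02,  2.3000e-02,
       -0.0000e+00]), 'ee_pos': array([251.053, 571.798, 246.91 ]), 'orientation': array([-6.450e-01, -3.074e+00,  2.000e-03]), 'wrist_force': array([-0.054,  0.328,  0.571]), 'moment': array([-0.009,  0.014, -0.029]), 'gripper_force': np.float64(0.0), 'width': np.float64(1.003)}
scene [[480.44216451   0.         320.03921274]
 [  0.         480.44216451 238.49466821]
 [  0.           0.           1.        ]] [[-7.41431737e-01  6.70933585e-01 -1.12740522e-02  4.64240383e+02]
 [ 5.54902818e-01  6.03588948e-01 -5.72506109e-01 -3.13454786e+02]
 [-3.77308683e-01 -4.30730202e-01 -8.19822939e-01  1.24016719e+03]
 [ 0.00000000e+00  0.00000000e+00  0.00000000e+00  1.00000000e+00]]
top [[572.44951345   0.         312.84047014]
 [  0.         572.44951345 234.74857728]
 [  0.           0.           1.        ]] [[ 1.87511942e-02 -9.99813993e-01 -4.51351510e-03  2.34642751e+01]
 [-9.86050918e-01 -1.77459680e-02 -1.65495219e-01  6.49119887e+02]
 [ 1.65384339e-01  7.55378869e-03 -9.86200264e-01  1.32910784e+03]
 [ 0.00000000e+00  0.00000000e+00  0.00000000e+00  1.00000000e+00]]
```

View pics/top0.png

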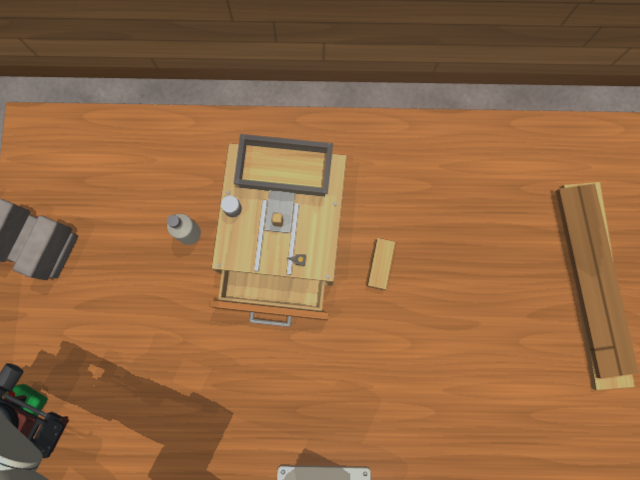

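View pics/scene0.png

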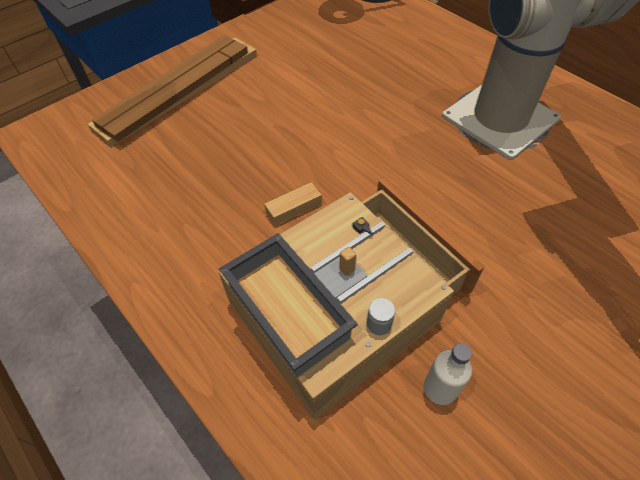

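The top view shows the cabinet with front edge from (214,268) to (334,280), the post at (277,218), the pointer at about (297,260), and the drawer front along (214,307)-(327,317). The scene view agrees. The tin is at (231,206), the glue at (183,228) and the offcut at (381,264).

```bash
cat > h.py <<'E'
import numpy as np,cv2
def pts(d):
    z=d["depth"].astype(float);v,u=np.mgrid[:480,:640];K=d["mtx"]
    P=np.stack([(u-K[0,2])/K[0,0]*z,(v-K[1,2])/K[1,1]*z,z],-1)
    V=d["view"];return np.where(z[...,None]>0,(P-V[:3,3])@V[:3,:3],np.nan)
def onplane(d,uv,zw):
    K,V=d["mtx"],d["view"];r=np.linalg.inv(K)@np.array([*uv,1]);r=V[:3,:3].T@r;c=-V[:3,:3].T@V[:3,3]
    return c+r*(zw-c[2])/r[2]
def proj(d,p):
    q=d["view"][:3,:3]@p+d["view"][:3,3];q=d["mtx"]@q;return q[:2]/q[2]
E
python3 - <<'E'
from h import *
d=dict(np.load("top0.npz"));P=pts(d)
for uv in [(214,268),(334,280),(346,154),(230,144)]: print(uv,onplane(d,uv,120).round(1))
z=P[...,2]
print("cab z",np.nanmedian(z[240:260,305:330]))
m=(np.abs(z-120)<6);m[:140]=0;m[285:]=0;m[:,:205]=0;m[:,355:]=0
r=cv2.minAreaRect(P[m][:,:2].astype(np.float32));print(r,cv2.boxPoints(r))
print("post top",onplane(d,(277,216.5),182)); 
for uv in[(214,304),(327,316)]:print("drawer front",P[uv[1],uv[0]],onplane(d,uv,108).round(1))
for n,(a,b,c,e) in dict(tin=(222,195,242,218),glue=(165,210,202,245)).items():print(n,np.nanmax(z[b:e,a:c]))
for n,b in dict(a=(200,180,340,330)).items():
    cv2.imwrite("pics/top0c.png",cv2.resize(d["color"][180:330,200:340,::-1],None,fx=4,fy=4,interpolation=cv2.INTER_CUBIC))
E
```

```text
(214, 268) [556.6 258.7 120. ]
(334, 280) [534.3 -15.1 120. ]
(346, 154) [831.7 -39.6 120. ]
(230, 144) [851.5 234.8 120. ]
cab z 119.85768737411388
((693.6123046875, 113.52583312988281), (280.2097473144531, 300.70684814453125), 84.93367767333984) [[531.4738   -12.754143]
 [831.0058   -39.30921 ]
 [855.7508   239.80582 ]
 [556.2188   266.36087 ]]
post top [666.46035958 114.09229253 182.        ]
drawer front [475.57656238 256.58077754 110.13451537] [475.7 257.  108. ]
drawer front [453.45675699  -0.65397529 106.10325106] [453.4  -0.6 108. ]
tin 181.72381459168048
glue 176.231975315558
```

View pics/top0c.png

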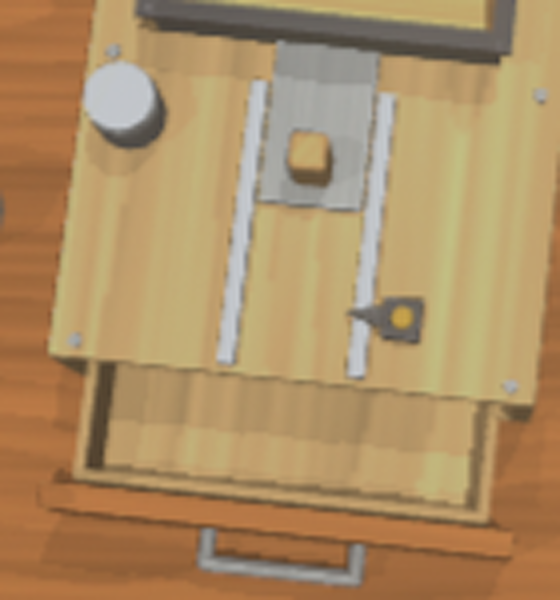

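The crop shows the gate plate's front edge from crop (258,203) to (365,209), the pointer tip at crop (348,313), i.e. image (287,258), and the tin at crop (125,105).

```bash
cat >> h.py <<'E'
C=np.array([693.6,113.5]);EX=np.array([.9961,-.0884]);EY=np.array([.0884,.9961])
def cab(p): q=np.asarray(p)[:2]-C;return np.array([q@EX,q@EY]).round(1)
def wor(x,y): return (C+x*EX+y*EY).round(1)
E
python3 - <<'E'
from h import *
d=dict(np.load("top0.npz"));P=pts(d);f=lambda u,v:(200+u/4-.375,180+v/4-.375)
for n,u,v,z in[("edgeL",258,203,127),("edgeR",365,209,127),("tip",348,313,132),("post",308,144,182),("tin",122,95,175),("faceL",42,508,108),("faceR",512,556,108),("glue",-105,165,170)]: print(n,cab(onplane(d,f(u,v),z)))
m=(np.abs(P[...,2]-105)<8);m[:290]=0;m[335:]=0;m[:,:210]=0;m[:,340:]=0
q=np.array([cab(p) for p in P[m]]);print(np.percentile(q,[1,5,50,95,99],axis=0))
print(wor(-285,0),wor(-166,0),wor(-28,0))
E
```

```text
edgeL [-51.8  28.6]
edgeR [-48.8 -32.7]
tip [-110.   -30.2]
post [-25.2  -0.8]
tin [ -7.3 106. ]
faceL [-236.6  131.6]
faceR [-234.9 -136.9]
glue [-59.1 227.2]
[[-236.162 -132.786]
 [-235.5   -120.93 ]
 [-227.2     -1.1  ]
 [-213.18   119.31 ]
 [-192.998  130.548]]
[409.7 138.7] [528.2 128.2] [665.7 116. ]
```

servo_tool(
  series=[0.033,-0.08,0,0.05,-1,0.033,-0.08,0,0.05,-1,0.033,-0.08,0,0.055,-1,0.033,-0.08,0,0,-1,0.033,-0.08,0,0,-1,0.033,-0.08,0,0,-1,0.033,-0.08,0,0,-1,0.033,-0.08,0,0,-1,0.033,-0.08,0,0,-1,0.03,-0.08,0,0,-1,0,-0.066,0,0,-1,0,0,0,0,-1],
)

```text
time_s: 1.1
ee_pos: [408.5, 149.1, 247.2]
orientation: [-0.147, -3.137, 0.003]
wrist_force: [-0.3, 0.5, -0.4]
width: 0.129
gripper_force: 0.0
```

servo_tool(
  series=[0,-0.02,-0.075,0,-1,0,0,-0.075,0,-1,0,0,-0.075,0,-1,0,0,-0.075,0,-1,0,0,0,0,-1,0.02,-0.002,0,0,-1,0.02,-0.002,0,0,-1,0.02,-0.002,0,0,-1,0.02,-0.002,0,0,-1,0.02,-0.002,0,0,-1,0.02,-0.002,0,0,-1,0.02,-0.002,0,0,-1,0,0,0,0,-1],
)

```text
time_s: 2.18
ee_pos: [481.9, 136.6, 98.5]
orientation: [0.141, 3.135, 0.001]
wrist_force: [0.5, -0.6, 0.3]
width: 0.004
gripper_force: 0.0
```

servo_tool(
  series=[0.015,-0.0013,0,0,-1,0.015,-0.0013,0,0,-1,0.015,-0.0013,0,0,-1,0.015,-0.0013,0,0,-1,0,0,0,0,-1],
)

```text
time_s: 2.6
ee_pos: [510.2, 133.9, 97.6]
orientation: [0.14, 3.138, 0.0]
wrist_force: [0.1, -0.5, 0.5]
width: 0.008
gripper_force: 0.0
```

```bash
python3 - <<'E'
from h import *
from workcell import get_image,bot
d=get_image("scene");cv2.imwrite("pics/s1.png",d["color"][...,::-1]);print(bot.get_obs()["wrist_force"],cab(bot.get_obs()["ee_pos"]))
E
```

```text
[ 0.96378854  0.17162291 -0.45786405] [-184.7    4.2]
```

View pics/s1.png

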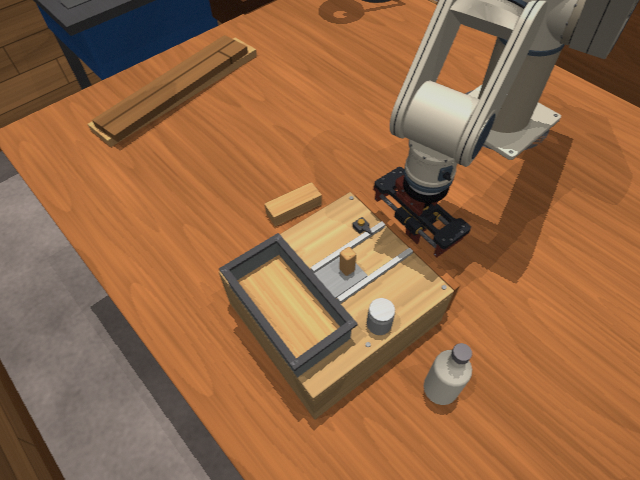

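The picture shows the drawer nearly closed, with its front hidden behind the cabinet edge at about (400,240); the gate is still shut and the bystanders are untouched. I'll push on over the catch.

servo_tool(
  series=[0.008,-0.0007,0,0,-1,0.008,-0.0007,0,0,-1,0.008,-0.0007,0,0,-1,0,0,0,0,-1,0,0,0,0,-1],
)

```text
time_s: 3.07
ee_pos: [518.1, 132.9, 97.2]
orientation: [-0.14, -3.132, 0.001]
wrist_force: [-10.8, 2.8, 6.1]
width: 0.004
gripper_force: 5.8
```

servo_tool(
  series=[0.006,-0.0005,0,0,-1,0.006,-0.0005,0,0,-1,0,0,0,0,-1,0,0,0,0,-1],
)

```text
time_s: 3.4
ee_pos: [518.1, 132.4, 96.5]
orientation: [-0.14, -3.12, 0.004]
wrist_force: [-30.6, 7.8, 19.7]
width: 0.007
gripper_force: 15.4
```

servo_tool(
  series=[-0.06,0.005,0,0,-1,-0.06,0.005,0,0,-1,0,0,0.07,0,-1,0,0,0.07,0,-1,0,0,0.07,0,0.2,0,0,0.07,0,0.2,0,0,0,0,0.2,0,0,0,0,0.2],
)

```text
time_s: 4.07
ee_pos: [468.9, 137.8, 240.0]
orientation: [0.14, 3.132, 0.003]
wrist_force: [-0.3, 0.2, 0.1]
width: 0.272
gripper_force: 0.0
```

```bash
python3 - <<'E'
from h import *
from workcell import get_image,bot
o=bot.get_obs();print(o["ee_pos"],cab(o["ee_pos"]),o["width"],o["orientation"])
w=get_image("wrist");np.savez("w1.npz",**w);print(w["mtx"],w["hand_eye"])
d=get_image("top");np.savez("top1.npz",**d)
cv2.imwrite("pics/t1.png",np.hstack([d["color"][120:360,170:400],cv2.resize(w["color"],(320,240))])[...,::-1])
E
```

```text
[468.88520593 137.83710617 240.04099715] [-226.     4.4] 0.27179685367586054 [1.39590202e-01 3.13220940e+00 2.79778244e-03]
[[366.3284163    0.         320.00517684]
 [  0.         366.3284163  234.28070843]
 [  0.           0.           1.        ]] [[-1.44955752e-05 -9.63722508e-01 -2.66906213e-01  7.31621591e+01]
 [ 9.99999961e-01  6.01873974e-05 -2.71629212e-04  1.75942157e-01]
 [ 2.77839575e-04 -2.66906207e-01  9.63722470e-01 -1.36696955e+02]
 [ 0.00000000e+00  0.00000000e+00  0.00000000e+00  1.00000000e+00]]
```

View pics/t1.png

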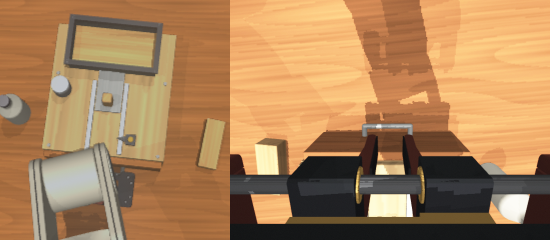

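Left half: top view with the drawer front no longer protruding, gate shut with its plate edge near (108,112), and pointer at (128,140). Right half: wrist view with the handle at (387,127).

```bash
cat >> h.py <<'E'
from scipy.spatial.transform import Rotation as R
def wview(w,pos,rv):
    T=np.eye(4);T[:3,:3]=R.from_rotvec(rv).as_matrix();T[:3,3]=pos
    return {**w,"view":np.linalg.inv(T@w["hand_eye"])}
E
python3 - <<'E'
from h import *
w=wview(dict(np.load("w1.npz")),[468.9,137.8,240.],[.1396,3.1322,.0028])
P=pts(w);q=P[...,:2]-C;X=q@EX;Y=q@EY
for lo,hi in((25,50),(95,112),(113,126)):
    m=(P[...,2]>lo)&(P[...,2]<hi)&(np.abs(Y)<130)&(X<-100);print(lo,m.sum(),np.percentile(X[m],[1,5,50,95]) if m.any() else "")
E
```

```text
25 3466 [-190.35669584 -189.81100553 -165.61506507 -164.90520546]
95 4373 [-165.93835442 -165.67221128 -163.55107953 -150.76334717]
113 1302 [-149.80057853 -149.53163499 -142.5760876  -133.37480774]
```

servo_tool(
  series=[0.079,-0.009,0,0,0.2,0.079,-0.009,0,0,0.2,0.079,-0.009,0,0,0.2,0.079,-0.009,0,0,0.2,0.079,-0.009,0,0,0.2,0,0,0,0,0.2,0,0,0,0,0.2],
)

```text
time_s: 4.75
ee_pos: [664.8, 114.2, 234.3]
orientation: [-0.142, -3.135, 0.001]
wrist_force: [-1.0, -0.3, -0.4]
width: 0.597
gripper_force: 0.0
```

servo_tool(
  series=[0.002,0.002,-0.04,0,0.2,0,0,-0.04,0,0.2,0,0,-0.042,0,0.2,0,0,0,0,0.2,0,0,0,0,-1,0,0,0,0,-1,0,0,0,0,-1,0,0,0,0,-1,0,0,0,0,-1],
)

```text
time_s: 5.5
ee_pos: [665.9, 115.8, 177.9]
orientation: [0.14, 3.137, -0.0]
wrist_force: [-0.5, -17.4, 5.1]
width: 0.26
gripper_force: 9.5
```

servo_tool(
  series=[0,0,0,0,-1,0,0,0,0,-1,0,0,0,0,-1],
)

```text
time_s: 5.75
ee_pos: [665.8, 115.3, 177.9]
orientation: [0.14, 3.137, -0.001]
wrist_force: [-1.9, -3.6, 5.7]
width: 0.249
gripper_force: 30.0
```

servo_tool(
  series=[-0.01,0.0009,0,0,-1,-0.01,0.0009,0,0,-1,-0.01,0.0009,0,0,-1,-0.01,0.0009,0,0,-1,-0.01,0.0009,0,0,-1,-0.01,0.0009,0,0,-1,-0.01,0.0009,0,0,-1,-0.01,0.0009,0,0,-1,-0.01,0.0009,0,0,-1,-0.01,0.0009,0,0,-1,0,0,0,0,-1,0,0,0,0,-1],
)

```text
time_s: 6.75
ee_pos: [618.6, 119.5, 177.9]
orientation: [0.139, 3.131, -0.001]
wrist_force: [10.6, -7.1, -2.4]
width: 0.25
gripper_force: 30.0
```

```bash
cat > snap.py <<'E'
import sys
from h import *
from workcell import get_image,bot
o=bot.get_obs();w=get_image("wrist");n=sys.argv[1]
np.savez(n+".npz",**wview(w,o["ee_pos"],o["orientation"]))
cv2.imwrite(f"pics/{n}.png",w["color"][...,::-1]);print(cab(o["ee_pos"]),o["wrist_force"],o["gripper_force"])
E
python3 snap.py w2
```

```text
[-75.3  -0.7] [10.62106791 -7.08987833 -2.41311377] 29.999963343143463
```

View pics/w2.png

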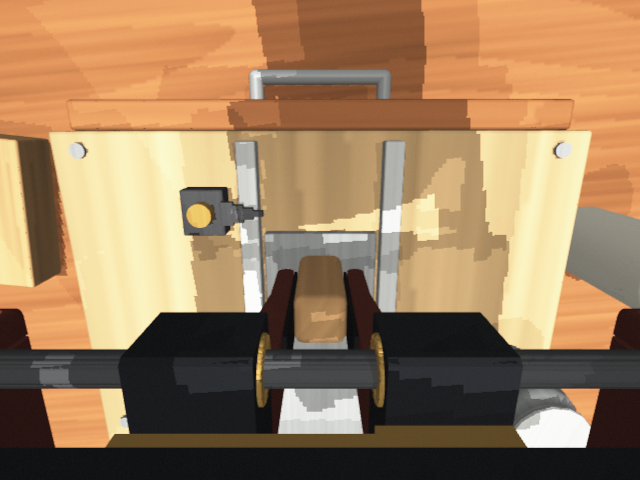

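Wrist view: the post is held at (320,300), the plate's front edge is at row 232 (columns 265–376), and the pointer tip is at (263,212).

```bash
python3 - <<'E'
from h import *
w=dict(np.load("w2.npz"));P=pts(w)
for n,uv,z in[("eL",(270,231.5),127),("eR",(375,231.5),127),("tip",(263,212.5),132)]:print(n,cab(onplane(w,uv,z)))
print("plate edge scan (row,x_c,z) col 300:");
for r in range(226,240,2):print(r,cab(P[r,285]),P[r,285,2].round(1))
print(P[212,258:266,2].round(1),[cab(p)[0] for p in P[212,258:266]])
g=w["color"].mean(2);print("rows",g[226:238,280:360].mean(1).round(),"tip cols rows 205-220\n",g[205:222,250:268].round().astype(int))
E
```

```text
eL [-97.7 -27.1]
eR [-97.7  28.6]
tip [-109.1  -29.5]
plate edge scan (row,x_c,z) col 300:
226 [-98.8 -19.8] 119.8
228 [-97.4 -19.9] 118.6
230 [-96.7 -19.8] 120.2
232 [-96.4 -19.5] 123.5
234 [-96.2 -19.2] 126.7
236 [-95.2 -19.2] 126.8
238 [-93.9 -19.3] 126.4
[132.9 134.6 133.7 133.8 133.7 132.4 119.5 119.6] [np.float64(-109.6), np.float64(-109.9), np.float64(-109.7), np.float64(-109.7), np.float64(-109.7), np.float64(-109.4), np.float64(-106.6), np.float64(-106.6)]
rows [197. 197. 196. 188. 166.  99.  93. 125. 168. 174. 174. 173.] tip cols rows 205-220
 [[175 175 177 179 180 179 181 146  90  86 108 137 147 151 150 152 146 143]
 [163 156 156 173 179 179 181 149  94  89 109 136 156 172 170 172 159 144]
 [ 84  85  85 142 181 180 180 149  96  88 107 136 158 170 171 170 160 144]
 [ 56  56  47 120 174 180 169 134  95  87 109 135 157 169 171 171 160 145]
 [ 82  83  59  83 141 162 154 118  82  77  97 125 143 159 166 167 156 144]
 [ 82  83  64  53  62  64  61  57  50  49  53  58  56 108 145 144 144 144]
 [ 85  84  78  71  67  67  67  66  59  52  54  53  43 103 144 144 144 144]
 [ 83  82  84  86  82  85  85  84  74  64  63  63  52  99 141 144 144 144]
 [ 83  82  82  84  85  83  85  85  72  63  62  63  52  83 130 144 144 145]
 [ 81  82  83  85  84  84  85  85  74  62  62  63  52  86 129 145 144 144]
 [ 81  80  82  85  84  85  83  84  75  64  61  62  54  91 133 143 146 144]
 [ 83  81  81  83 101 117 115 106  84  67  70  76  84 119 145 145 146 143]
 [ 82  81  75  81 155 197 189 166 119  80  89 113 135 145 145 144 145 145]
 [ 80  82  70 103 188 221 211 185 134  88  94 125 143 144 144 144 145 146]
 [111 114 104 149 201 213 205 183 133  88  93 124 144 145 145 145 145 145]
 [180 183 181 196 198 181 176 162 124  88  93 123 145 145 144 144 145 146]
 [174 177 178 181 180 181 176 164 127  89  89 119 144 145 144 144 144 145]]
```

servo_tool(
  series=[-0.008,0.0007,0,0,-1,-0.008,0.0007,0,0,-1,-0.009,0.0008,0,0,-1,0,0,0,0,-1,0,0,0,0,-1],
)

```text
time_s: 7.22
ee_pos: [606.5, 120.5, 177.9]
orientation: [0.139, 3.13, -0.001]
wrist_force: [12.3, -7.1, -3.9]
width: 0.25
gripper_force: 30.0
```

```bash
cat > ms.py <<'E'
import sys
from h import *
w=dict(np.load(sys.argv[1]+".npz"));P=pts(w);g=w["color"].mean(2)
print("edge rows 204..222",g[200:222,280:360].mean(1).round().astype(int))
for r in np.arange(204,222,1):print(r,cab(P[r,290]),P[r,290,2].round(1),"plane",cab(onplane(w,(320,r),127))[0])
print(g[184:204,256:270].round().astype(int))
im=cv2.resize(w["color"][150:260,220:400],None,fx=4,fy=4,interpolation=cv2.INTER_CUBIC);cv2.imwrite(f"pics/{sys.argv[1]}c.png",im[...,::-1])
E
python3 snap.py w3; python3 ms.py w3
```

```text
[-87.4  -0.7] [12.26890527 -7.07975385 -3.94596485] 29.999996423721313
edge rows 204..222 [144 144 144 144 144 144 144 144 144 144 144 144 144 144 144 144 144 145
 150 156 156 156]
204 [-122.9  -16.8] 118.8 plane -124.5
205 [-122.4  -16.8] 119.2 plane -124.0
206 [-122.   -16.8] 119.7 plane -123.5
207 [-121.6  -16.7] 120.4 plane -122.9
208 [-120.8  -16.8] 119.5 plane -122.4
209 [-120.5  -16.7] 120.5 plane -121.9
210 [-119.6  -16.9] 119.2 plane -121.3
211 [-119.1  -16.9] 119.3 plane -120.8
212 [-118.7  -16.8] 120.0 plane -120.3
213 [-118.2  -16.8] 120.3 plane -119.7
214 [-117.4  -16.9] 118.9 plane -119.2
215 [-116.9  -16.9] 119.5 plane -118.7
216 [-116.3  -16.9] 119.3 plane -118.1
217 [-115.8  -16.9] 119.4 plane -117.6
218 [-115.3  -16.9] 119.6 plane -117.1
219 [-114.8  -16.9] 120.0 plane -116.5
220 [-114.4  -16.9] 120.3 plane -116.0
221 [-113.5  -17. ] 119.2 plane -115.4
[[145  88  90 111 139 157 171 169 160 146 142 143 143 141]
 [147  90  90 111 137 157 170 170 170 158 143 142 142 142]
 [152  95  88 112 137 157 171 170 169 157 144 143 142 142]
 [156  97  89 112 137 157 170 171 171 15
[... 263 characters left out ...]
3  90 102 131 143 157 171 171 170 159 145 143 141]
 [171 118  88 102 132 144 158 171 171 172 158 144 143 144]
 [175 122  88 102 131 144 159 171 171 172 160 144 144 143]
 [179 125  90  96 126 144 158 171 171 171 159 143 144 144]
 [180 128  89  95 125 144 159 171 171 172 158 145 145 144]
 [184 129  88  97 126 142 155 169 171 171 160 144 143 144]
 [187 131  90  96 125 143 143 159 171 170 160 144 143 144]
 [188 137  89  95 124 144 143 157 171 171 162 149 143 145]
 [191 138  89  89 121 144 146 159 171 170 173 160 143 145]
 [194 140  90  89 120 146 145 156 166 167 169 156 144 144]
 [196 142  91  87 120 143 144 144 145 144 146 145 145 144]
 [200 145  90  89 121 144 145 145 146 145 145 145 146 145]]
```

View pics/w3c.png

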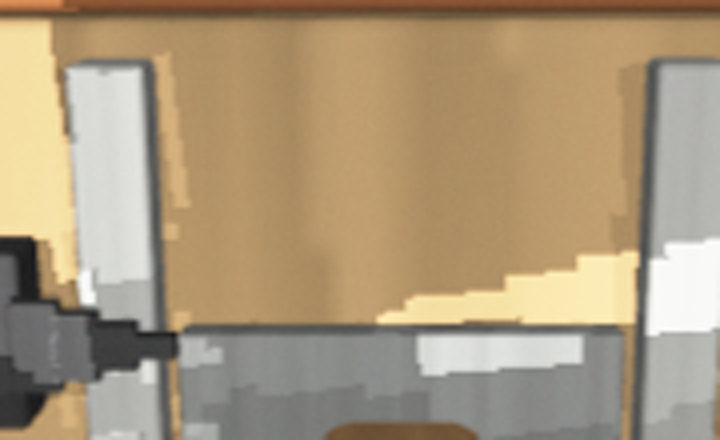

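The crop shows the plate's upper front edge at crop row ~333 (image row 233.1) and the tip's nose spanning crop rows 332–358 at column 177, so the two are nearly level.

```bash
python3 - <<'E'
from h import *
w=dict(np.load("w3.npz"));P=pts(w);g=w["color"].mean(2)
print(g[228:238,275:330].mean(1).round());print(g[228:244,255:268].round().astype(int))
for r in range(230,238):print(r,cab(P[r,290]),P[r,290,2].round(1),"p127",cab(onplane(w,(320,r),127))[0],"p132",cab(onplane(w,(263,r),132))[0],"tip depth",cab(P[r,262]),P[r,262,2].round(1))
E
```

```text
[163. 165. 154.  96.  90. 111. 143. 147. 148. 148.]
[[182 181 172 138  98  90 111 139 159 174 174 174 162]
 [179 181 173 140 100  90 113 136 159 174 173 174 162]
 [163 182 174 139 102  88 110 138 161 174 171 167 154]
 [154 178 170 139  99  84 101 132 157 172 159 131 106]
 [129 145 137 115  88  76  91 116 130 148 131  84  87]
 [ 40  42  39  41  40  41  39  40  37  89 116 109 110]
 [ 53  55  53  54  54  54  54  54  46 105 155 159 159]
 [ 65  63  64  65  64  64  65  64  53 106 166 181 178]
 [ 65  64  63  63  67  64  65  63  52  88 157 184 182]
 [ 64  63  64  64  63  65  65  64  52  87 157 184 180]
 [ 63  64  64  65  64  64  65  65  57  95 159 185 182]
 [ 89 105 101  93  78  71  69  75  82 125 170 183 180]
 [151 196 190 169 125  86  92 111 126 142 168 182 182]
 [181 225 218 197 140  89  97 127 139 139 159 172 171]
 [204 224 220 200 144  91  92 122 138 129 130 136 135]
 [205 224 221 201 146  91  90 123 139 125 127 135 137]]
230 [-108.5  -17.1] 119.4 p127 -110.5 p132 -111.9 tip depth [-108.5  -32.5] 119.5
231 [-108.8  -16.8] 122.8 p127 -110.0 p132 -111.4 tip depth [-107.7  -32.7] 118.7
232 [-108.4  -16.8] 123.4 p127 -109.4 p132 -110.8 tip depth [-107.2  -32.7] 118.9
233 [-108.7  -16.6] 126.2 p127 -108.9 p132 -110.3 tip depth [-110.4  -30.5] 132.2
234 [-108.   -16.6] 126.0 p127 -108.3 p132 -109.8 tip depth [-110.2  -30.3] 133.5
235 [-108.2  -16.4] 128.4 p127 -107.8 p132 -109.2 tip depth [-109.7  -30.3] 133.5
236 [-107.   -16.6] 126.3 p127 -107.2 p132 -108.7 tip depth [-109.4  -30.2] 134.5
237 [-106.6  -16.6] 126.8 p127 -106.7 p132 -108.1 tip depth [-108.6  -30.3] 133.6
```

servo_tool(
  series=[0,0,0,0,-1,0,0,0,0,-1,0,0,0,0,-1,0,0,0,0,-1,0,0,0,0,-1,0,0,0,0,-1,0,0,0,0,-1,0,0,0,0,-1],
)

```text
time_s: 7.93
ee_pos: [606.8, 120.5, 177.9]
orientation: [0.139, 3.13, -0.001]
wrist_force: [12.6, -7.5, -2.8]
width: 0.247
gripper_force: 30.0
```

```bash
python3 snap.py w4; python3 - <<'E'
from h import *
w=dict(np.load("w4.npz"));g=w["color"].mean(2)
print(g[228:238,275:330].mean(1).round());print(g[230:242,260:264].round().astype(int).tolist())
E
```

```text
[-87.1  -0.7] [12.56369195 -7.47091261 -2.82932591] 30.00027894973755
[169. 168. 157.  95.  90. 111. 143. 147. 147. 148.]
[[87, 111, 138, 162], [80, 102, 128, 146], [54, 62, 74, 79], [41, 42, 42, 40], [59, 58, 59, 45], [64, 65, 64, 53], [65, 63, 63, 52], [64, 63, 64, 52], [66, 65, 67, 60], [74, 76, 87, 95], [90, 97, 119, 132], [89, 96, 127, 139]]
```

```bash
python3 -c "
from workcell import bot
print(bot.hand_in())"
```

```text
the job is handed in; nothing more can be done
None
```

The drawer is seated fully home, and the gate is held open with its front edge level with the pointer tip (within about 0.5 mm by the wrist camera); I handed the job in at about 8 s, and the verdict was not shown.

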